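# Lay out the preserve display on the marble slab

### The job

Lay out the little counter display on the marble slab: stand the red jam jar in the middle of the dark slate mat with the small honey jar centred on top of its lid, and stand the sugar shaker in the middle of the cork mat. Stand the price card on the slab midway between the two mats, in line with them and squarely facing the slab's front edge. Keep everything upright and leave the bell and the pastry where they are.

Things in the scene. Friction and masses are not known exactly. Their poses are not given: they have to be found in the camera images.
- slab: White marble slab lying on the counter, fixed, 160 (x) x 340 (y) x 12 mm high. Origin: centre of its underside; x points from its front (robot side) edge to its back edge, y to the left along it, z up. The mats lie on it at x = +25 mm, y = +110 and -110 mm (which is which varies), so midway between them is x = +25, y = 0 mm.
- slate_mat: Round dark slate-black mat, 90 mm in diameter, 5 mm thick, fixed on the slab. Origin at the centre of its underside (12 mm above the counter), z up; its top is at z = 5 mm.
- cork_mat: Round brown cork mat, 90 mm in diameter, 5 mm thick, fixed on the slab. Origin at the centre of its underside (12 mm above the counter), z up; its top is at z = 5 mm.
- jam_jar: Loose round jar of dark red jam with a paper label band and a flat white screw lid: 60 mm in diameter, 80 mm high, about 0.3 kg. Origin at the centre of its underside, z up. The sides are straight up to 60 mm; the lid (top 14 mm) is 58 mm wide and flat.
- honey_jar: Loose small round jar of amber-yellow honey with a paper label band and a flat yellow brass lid: 48 mm in diameter, 56 mm high, about 0.12 kg. Origin at the centre of its underside, z up. Sides straight up to 36 mm; the lid (top 14 mm) is 46 mm wide.
- sugar_shaker: Loose round sugar shaker, pale grey and white (the one near the robot; another far back on the counter is scenery): 44 mm in diameter, 90 mm high, about 0.1 kg. Origin at the centre of its underside, z up. Above 66 mm it narrows to 34 mm. Its foot is slightly rounded: at rest it may lean 0.04 rad.
- price_card: Loose cream price card in a wooden block, 0.04 kg. Block 28 (x) x 50 (y) x 18 mm high: grip it across x from above. Above it a 2 mm thick card, 90 mm wide (y), leans back 0.25 rad from x = -3 to x = +11 mm, top 63 mm high. Origin: centre of the block's underside; the printed face looks to -x (at the start roughly at the robot), y runs along the card, z up.
- bell: Bystander: brass counter bell on a black foot, 84 mm in diameter, 61 mm high. Origin at the centre of its underside. Loose; not to be moved.
- swirl: Bystander: round golden pastry swirl, 94 x 90 x 32 mm high. Origin at the centre of its underside. Loose; not to be moved.
Mind the look-alikes: they are no part of the job. What is meant by the sugar_shaker is not purple or turquoise, and is the smaller of those in its own colour.

How it is judged:
At the end, for the whole second after the job is handed in: Jam jar on the slate mat and shaker on the cork mat, within 15 mm of centre; honey jar on the jam lid within 12 mm; card on the slab, within 15 mm (slab x and y) of midway between the mats, face to the front within 0.2 rad. All upright (0.15 rad), released, at rest (horizontal distance between jam_jar and slate_mat below 0.015 m and z of jam_jar in the frame of slate_mat between 0.002 and 0.009 m and horizontal distance between honey_jar and jam_jar below 0.012 m and z of honey_jar in the frame of jam_jar between 0.076 and 0.084 m and horizontal distance between sugar_shaker and cork_mat below 0.015 m and z of sugar_shaker in the frame of cork_mat between 0.002 and 0.009 m and y of price_card in the frame of slab between -0.015 and 0.015 m and x of price_card in the frame of slab between 0.01 and 0.04 m and z of price_card in the frame of slab between 0.009 and 0.016 m and angle between the x axis of price_card and the x axis of slab, either way round below 0.2 rad and x of slab in the frame of price_card below -0.002 m and angle between each of jam_jar, honey_jar, sugar_shaker, price_card's own z axis and vertical below 0.15 rad and linear speed of each of jam_jar, honey_jar, sugar_shaker, price_card below 0.02 m/s and angular speed of each of jam_jar, honey_jar, sugar_shaker, price_card below 0.2 rad/s); the robot touches nothing.
It fails at once if a jar, the shaker or the price card is knocked over (angle between any of jam_jar, honey_jar, sugar_shaker, price_card's own z axis and vertical above 0.7 rad).
It fails at once if the bell is pushed more than 20 mm from its place (distance of bell from where it was at the start of the episode above 0.02 m).
It fails at once if the swirl is pushed more than 20 mm from its place (distance of swirl from where it was at the start of the episode above 0.02 m).
It also fails if it takes over 112 s, if anything falls off the work surface, if the arm or the gripper's body presses on something with over 40 N, if the wrist force passes 120 N, or if a joint passes its speed limit or range.

### The arm

A 6-joint arm with a two-finger parallel gripper is mounted at the origin on a cart in front of the work surface, level with it; the furniture and walls round the work are solid. World frame = base frame: x ahead of the robot, y to its left, z up, the work surface at z = 0. Lengths are in m, angles in rad, forces in N, time in s.
With the tool pointing down it reaches from about 0.375 to 0.9 m from the base axis. Payload 3.1 kg.
Tool frame: the origin (TCP) lies on the front face of the gripper's body, between the roots of the fingers; the fingertips stand 73 mm ahead of it and the grasp point (between the pads) lies 54 mm ahead of it (manip.tips_ahead is the distance from the TCP to the fingertips, in m); z points along the fingers, y is the line along which they close (so a half turn about z gives the same grasp; the last joint's range is limited). The gripper opens to 85 mm and grips with 20 to 120 N. Pads are 22 mm wide; open, the fingers measure 114 mm over their backs; the gripper's body (76 mm by 85 mm) begins 54 mm behind the grasp point. The pads swing forward as they close: fully open they stand 13 mm farther back than shut.
Start: joints at [1.107, 0.527, 1.433, -0, 1.181, -0.178], TCP at [0.176, 0.6, 0.304] pointing down, gripper open.
Joint ranges: [-3.08, 3.08], [-0.75, 2.2], [0.22, 2.44], [-1.43, 4.57], [0, 2.65], [-2.85, 2.85]. Speed limits (rad/s): [2.79, 2.79, 3.14, 3.14, 3.14, 3.14].

### API

Orientations are given as a unit quaternion [x, y, z, w].
In Python, from station import sense, eyes, workorder, manip gives the robot as it stands.
- The arm moves only by the shell command python3 -m inch 'ROWS' [OPENING] [FORCE]. ROWS is JSON, a list of rows, each an object of numbers: "dx", "dy", "dz": the shift along the tool's x, y, z in cm; "wx", "wy", "wz": the turn, a rotation vector about the tool's x, y, z in degrees. In form: [{"dx": .., "dy": .., "dz": .., "wx": .., "wy": .., "wz": ..}, ...]. A call has 1 to 10 rows; each row shifts and turns the commanded pose from where the row before left it, along the tool's axes as they then stand; what a row does not reach is not made up. A row lasts 1/8 s, in which the tool goes at most 62.5 mm and 10.7 degrees, less where a joint would pass 70% of its speed; a pose out of reach is approached as far as the arm can. A call with a gripper value outside its range is refused whole. OPENING is the opening, from 0 (shut) to 1 (fully open), set as the call begins (- or left out, the last holds). The fingers move at their own pace and stop on an object; FORCE is the grip in N (left out, the last holds). Time passes only in rows, so rows that do not move let the fingers close. It gives the time, the measured TCP pose, the force, the opening and the grip force at its end, in the units of the state.
- sense(): the state, without advancing time (a new reading comes with each control period).
- eyes.snapshot(name): name is "scene" or "top" or "wrist"; returns the picture (420x560x3 uint8, red, green, blue); there is no depth.
- eyes.camera_params(name): a dict with "fx", "fy", "cx", "cy" (pixels), "rvec" (rotation vector, rad) and "tvec" (3), from world to camera coordinates, as OpenCV has them. Camera axes: x right, y down, z forward; pixel columns grow to the right and rows downward; lengths in m; the calibration is good to about 2 mm. A picture is of the moment at which its call begins: read the wrist's pose just before it. camera_params takes no time and is no camera call; for the wrist camera it gives the pose at the moment of the call.
- workorder.sign_off(): hands the job in; it is judged then, once.
The state is a dict: "t": time; "q": joint angles; "qd": joint speeds; "tau": joint torques, N m; "tcp_pos": TCP position; "tool_rot": TCP orientation; "force": force on the tool from outside, world axes, zero at the start; "ft_torque": the same for the moment, N m; "finger_gap": opening from 0.0 (shut) to 1.0 (fully open); "gripper_force": force on a finger pad.
Only numpy, scipy, OpenCV 4.12 (cv2) and the standard library are available. Lean on these libraries where they do the work, as an engineer would, in place of code of your own. Each camera call takes 0.05 s, during which the arm holds its last target. There are 200 camera calls.

## Working session

There is one attempt and no reset: what is moved stays moved. The work goes in short steps, Python scripts to look and compute and a shell command to move; the robot and the scene stay as the last step left them, time stands still between calls to the robot, and variables do not carry over. Pictures are saved under pics/ and viewed, at most 14 in all, crops included, and the job is handed in when it is done.

```bash
ls; mkdir -p pics; python3 - <<'E'
from station import sense, eyes, workorder, manip
import cv2
for n in ("scene","top"):
    cv2.imwrite(f"pics/{n}0.png",cv2.cvtColor(eyes.snapshot(n),cv2.COLOR_RGB2BGR)); print(n,eyes.camera_params(n))
print(eyes.camera_params("wrist")); print(sense(), manip.tips_ahead)
E
```

```text
pics
scene {'fx': 451.12715256640683, 'fy': 451.12715256640683, 'cx': 283.1275625216675, 'cy': 203.45058426264208, 'rvec': array([ 2.06916003, -0.91334889,  0.44886545]), 'tvec': array([-0.33367887,  0.26080358,  0.95840349])}
top {'fx': 424.85150118497796, 'fy': 424.85150118497796, 'cx': 283.0484676701906, 'cy': 216.59909960581462, 'rvec': array([ 2.18382137, -2.16302747,  0.07858609]), 'tvec': array([0.01990597, 0.47588345, 1.28349471])}
{'fx': 294.64375334823865, 'fy': 294.64375334823865, 'cx': 277.21490997562637, 'cy': 206.77511027870187, 'rvec': array([-2.29834413, -1.72085822, -0.27556647]), 'tvec': array([-0.62353687, -0.04052027,  0.38178112])}
{'t': 0.1, 'q': array([ 1.10650839e+00,  5.28414112e-01,  1.43377590e+00,  1.55246036e-05,
        1.18139482e+00, -1.78544324e-01]), 'qd': array([ 0.00027602, -0.00359752, -0.00246824, -0.0004746 ,  0.00036655,
       -0.00271928]), 'tau': array([ 7.86877251e-06, -4.43304706e+01, -1.78585035e+01, -2.37570530e-04,
        3.84337065e-03, -1.12925323e-05]), 'tcp_pos': array([0.17593662, 0.59920401, 0.30300564]), 'tool_rot': array([ 1.42389097e-01,  9.89810261e-01, -9.42808789e-04, -3.21485000e-04]), 'force': array([-0.24305501, -0.33998836, -0.48836506]), 'ft_torque': array([ 0.00191781, -0.05926195, -0.00725449]), 'gripper_force': 0.0, 'finger_gap': 0.9969410335144784} 0.0726
```

View pics/top0.png

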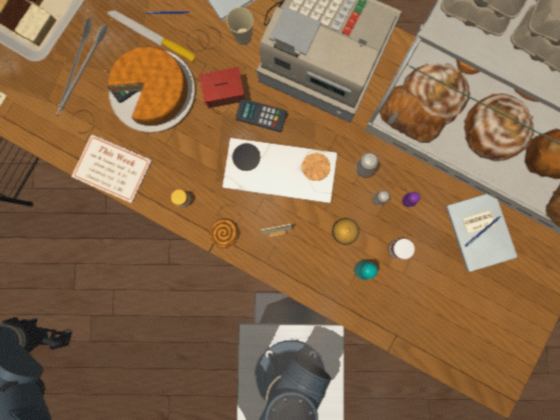

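View pics/scene0.png

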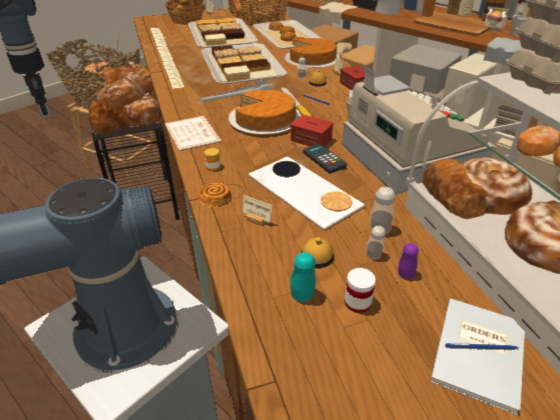

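The top view shows the slab at (228,140)–(331,201), slate mat (246,157), cork mat (316,166), honey jar (180,198), swirl (224,233), card (277,230), bell (345,231), jam jar (403,248) and small shaker (383,197). The larger grey shaker is at (368,163), with the purple and turquoise look-alikes at (411,199) and (367,271).

```bash
cat > h.py <<'E'
import numpy as np, cv2
from station import sense, eyes, manip
from scipy.spatial.transform import Rotation as R
def ray(p,uv,z):
    Rm=cv2.Rodrigues(p["rvec"])[0]; c=-Rm.T@p["tvec"]
    d=Rm.T@np.array([(uv[0]-p["cx"])/p["fx"],(uv[1]-p["cy"])/p["fy"],1])
    return c+d*(z-c[2])/d[2]
def proj(p,P):
    q=cv2.Rodrigues(p["rvec"])[0]@np.asarray(P,float)+p["tvec"]
    return np.array([p["fx"]*q[0]/q[2]+p["cx"],p["fy"]*q[1]/q[2]+p["cy"]])
def snap(n,f):
    p=eyes.camera_params(n); im=cv2.cvtColor(eyes.snapshot(n),cv2.COLOR_RGB2BGR); cv2.imwrite(f"pics/{f}.png",im); return p,im
E
python3 - <<'E'
from h import *
p=eyes.camera_params("top"); im=cv2.imread("pics/top0.png")
np.set_printoptions(precision=4,suppress=True)
Rm=cv2.Rodrigues(p["rvec"])[0]; print("cam",-Rm.T@p["tvec"])
g=im.min(axis=2); m=np.zeros(g.shape,np.uint8); m[130:210,215:345]=(g[130:210,215:345]>150)
pts=np.argwhere(m)[:,::-1].astype(np.int32)
n,l,s,c=cv2.connectedComponentsWithStats(m); k=1+np.argmax(s[1:,4]); pts=np.argwhere(l==k)[:,::-1]
# corners of slab on top z=.012
W=np.array([ray(p,q,0.012)[:2] for q in pts]).astype(np.float32)
r=cv2.minAreaRect(W*1000); print("slab",r)
def blob(name,roi,cond,z):
    x0,y0,x1,y1=roi; sub=im[y0:y1,x0:x1].astype(int); mm=cond(sub).astype(np.uint8)
    n,l,s,c=cv2.connectedComponentsWithStats(mm); k=1+np.argmax(s[1:,4]); uv=c[k]+[x0,y0]
    print(name,uv,s[k],ray(p,uv,z))
B,G,Rr=0,1,2
blob("slate",(228,140,264,176),lambda a:a.max(2)<90,.017)
blob("cork",(298,150,334,184),lambda a:a[...,2]-a[...,0]>50,.017)
blob("jamlid",(385,232,420,262),lambda a:a.min(2)>150,.08)
blob("honeylid",(168,186,190,210),lambda a:(a[...,2]>190)&(a[...,0]<110),.056)
for nme,uv,z in [("shaker",(383,196),.088),("shakerbig",(369,160),.11),("swirl",(224,233),.03),("bell",(345,231),.05),("cardL",(262,234),.01),("cardR",(293,227),.01),("purple",(411,199),.08),("turq",(367,271),.1)]: print(nme,ray(p,uv,z))
im2=cv2.resize(im[135:285,150:430],None,fx=2.85,fy=2.85,interpolation=cv2.INTER_CUBIC); cv2.imwrite("pics/top0z.png",im2)
E
```

```text
cam [0.3671 0.0094 1.3188]
slab ((622.9638671875, 37.194427490234375), (338.84454345703125, 158.6261444091797), 82.35323333740234)
slate [245.7621 156.4603] [  5   4  26  26 517] [0.6628 0.1425 0.017 ]
cork [315.5835 166.2917] [  3   2  30  29 665] [ 0.6335 -0.0749  0.017 ]
jamlid [403.6928 248.4828] [  9   7  20  20 319] [ 0.3811 -0.3269  0.08  ]
honeylid [178.0055 196.6503] [  3   3  15  16 183] [0.5299 0.3401 0.056 ]
shaker [ 0.5328 -0.2668  0.088 ]
shakerbig [ 0.634  -0.2226  0.11  ]
swirl [0.4232 0.2033 0.03  ]
bell [ 0.4317 -0.1612  0.05  ]
cardL [0.4221 0.0889 0.01  ]
cardR [ 0.4446 -0.0064  0.01  ]
purple [ 0.5258 -0.3502  0.08  ]
turq [ 0.316  -0.2167  0.1   ]
```

View pics/top0z.png

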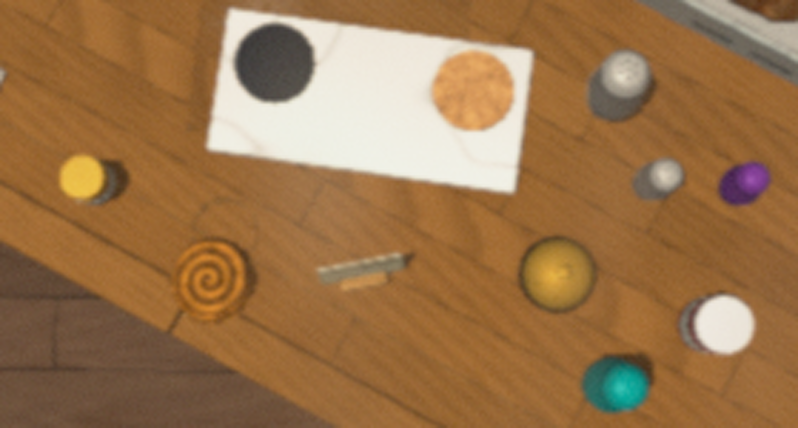

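Slab, mats and objects agree with the given sizes: the mats are 219 mm apart, the slab fits 339x159 mm, and its yaw is -7.65°. I'll turn the tool to line up with the world axes and move to where the wrist camera can see the honey jar and the card.

```bash
python3 -m inch '[{"wz":10.5},{"wz":10.5},{"wz":10.5},{"wz":10.5},{"wz":10.5},{"wz":10.5},{"wz":10.5}]' 1 40 && python3 -m inch '[{"dx":-4.5,"dy":2.4},{"dx":-4.5,"dy":2.4},{"dx":-4.5,"dy":2.4},{"dx":-4.5,"dy":2.4},{"dx":-4.5,"dy":2.4},{"dx":-4.5,"dy":2.4},{"dx":-4.5,"dy":2.4},{"dx":-4.5,"dy":2.4},{"dx":-4.5,"dy":2.4},{}]'
cat >> h.py <<'E'
np.set_printoptions(precision=4,suppress=True)
def state():
    s=sense(); M=R.from_quat(s["tool_rot"]).as_matrix(); return s,M
def goto(x,y,z,psi=None):
    "shift in tool cm (in present axes), and the wz needed for finger-line angle psi (deg)"
    s,M=state(); d=M.T@(np.array([x,y,z])-s["tcp_pos"])*100
    ps=np.degrees(np.arctan2(M[1,1],M[0,1]))
    print("t %.1f"%s["t"],"tcp",s["tcp_pos"],"psi %.2f"%ps,"down tilt",M[:,2],"shift cm",d, "wz",None if psi is None else ps-psi, "q",s["q"])
E
python3 - <<'E'
from h import *
p,im=snap("wrist","w1"); goto(0.45,0.2,0.3,0); Rm=cv2.Rodrigues(p["rvec"])[0]; print(-Rm.T@p["tvec"],Rm)
for n,P in dict(honey=(.53,.34,.056),card=(.433,.04,.02),swirl=(.423,.203,.03)).items(): print(n,proj(p,P))
E
```

```text
t 0.1 tcp [0.176  0.5993 0.3032] psi 73.63 down tilt [-0.0008 -0.0015 -1.    ] shift cm [-37.5477 -30.5827   0.354 ] wz 73.62621384553125 q [ 1.1065  0.5283  1.4336  0.      1.1814 -0.1785]
[0.0975 0.622  0.3739] [[ 0.2819  0.9595 -0.002 ]
 [ 0.9108 -0.2669  0.3148]
 [ 0.3015 -0.0906 -0.9491]]
honey [181.8956 444.4188]
card [ -1.4378 417.0471]
swirl [ 79.9619 397.9289]invalid input at $[0]: expected keys dx, dy, dz, wx, wy, wz
```

View pics/w1.png

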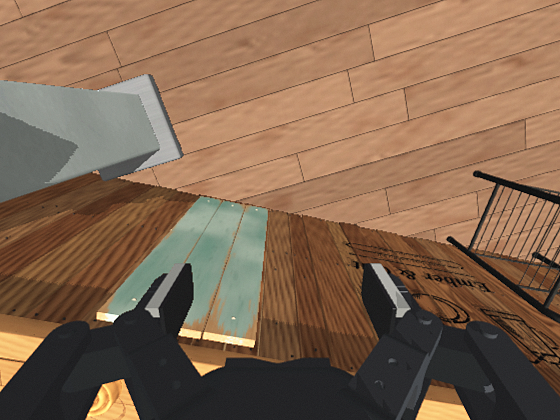

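The picture shows only the floor, because the move was refused: every row needs all six keys.

```bash
python3 -m inch '[{"dx":0,"dy":0,"dz":0,"wx":0,"wy":0,"wz":10.5},{"dx":0,"dy":0,"dz":0,"wx":0,"wy":0,"wz":10.5},{"dx":0,"dy":0,"dz":0,"wx":0,"wy":0,"wz":10.5},{"dx":0,"dy":0,"dz":0,"wx":0,"wy":0,"wz":10.5},{"dx":0,"dy":0,"dz":0,"wx":0,"wy":0,"wz":10.5},{"dx":0,"dy":0,"dz":0,"wx":0,"wy":0,"wz":10.5},{"dx":0,"dy":0,"dz":0,"wx":0,"wy":0,"wz":10.5}]' 1 40 && python3 -m inch '[{"dx":-4.5,"dy":2.4,"dz":0,"wx":0,"wy":0,"wz":0},{"dx":-4.5,"dy":2.4,"dz":0,"wx":0,"wy":0,"wz":0},{"dx":-4.5,"dy":2.4,"dz":0,"wx":0,"wy":0,"wz":0},{"dx":-4.5,"dy":2.4,"dz":0,"wx":0,"wy":0,"wz":0},{"dx":-4.5,"dy":2.4,"dz":0,"wx":0,"wy":0,"wz":0},{"dx":-4.5,"dy":2.4,"dz":0,"wx":0,"wy":0,"wz":0},{"dx":-4.5,"dy":2.4,"dz":0,"wx":0,"wy":0,"wz":0},{"dx":-4.5,"dy":2.4,"dz":0,"wx":0,"wy":0,"wz":0},{"dx":-4.5,"dy":2.4,"dz":0,"wx":0,"wy":0,"wz":0},{"dx":0,"dy":0,"dz":0,"wx":0,"wy":0,"wz":0}]'
python3 - <<'E'
from h import *
p,im=snap("wrist","w2"); goto(0.45,0.2,0.3,0)
for n,P in dict(honey=(.53,.34,.056),card=(.433,.04,.02),swirl=(.423,.203,.03)).items(): print(n,proj(p,P))
E
```

```text
t: 1.02
tcp_pos: [0.1761, 0.5994, 0.3035]
tool_rot: [0.708, 0.706, -0.0, 0.0]
force: [0.6, 0.1, -0.1]
finger_gap: 1.001
gripper_force: 0.0
t: 2.28
tcp_pos: [0.3949, 0.1927, 0.304]
tool_rot: [0.708, 0.706, 0.0, 0.0]
force: [0.6, -0.5, 0.2]
finger_gap: 1.003
gripper_force: 0.0
t 2.3 tcp [0.3937 0.1939 0.3038] psi -0.11 down tilt [-0.0004  0.0002 -1.    ] shift cm [0.6169 5.6328 0.3804] wz -0.10974106832616977 q [0.2019 0.278  1.8788 0.0004 0.9852 0.2036]
honey [418.6574  34.9261]
card [305.3487 285.4229]
swirl [301.3224 171.3958]
```

View pics/w2.png

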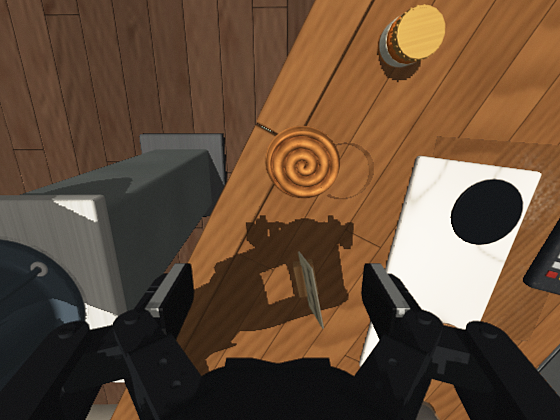

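The picture shows the honey lid at about (420,31), the slate mat at (487,212), the swirl at (303,161), and the card's top edge running (298,250)–(323,326). All are close to where I predicted. On to the jam jar.

```bash
python3 -m inch '[{"dx":-5,"dy":0.1,"dz":0,"wx":0,"wy":0,"wz":0},{"dx":-5,"dy":0.1,"dz":0,"wx":0,"wy":0,"wz":0},{"dx":-5,"dy":0.1,"dz":0,"wx":0,"wy":0,"wz":0},{"dx":-5,"dy":0,"dz":0,"wx":0,"wy":0,"wz":0},{"dx":-5,"dy":0,"dz":0,"wx":0,"wy":0,"wz":0},{"dx":-5,"dy":0,"dz":0,"wx":0,"wy":0,"wz":0},{"dx":-5,"dy":-0.2,"dz":0,"wx":0,"wy":0,"wz":0},{"dx":-5,"dy":-0.2,"dz":0,"wx":0,"wy":0,"wz":0},{"dx":-5,"dy":-0.2,"dz":0,"wx":0,"wy":0,"wz":0},{"dx":-5,"dy":-0.2,"dz":0,"wx":0,"wy":0,"wz":0}]'
python3 -m inch '[{"dx":0,"dy":0,"dz":4,"wx":0,"wy":0,"wz":0},{"dx":0,"dy":0,"dz":3,"wx":0,"wy":0,"wz":0},{"dx":0,"dy":0,"dz":0,"wx":0,"wy":0,"wz":0}]'
python3 - <<'E'
from h import *
p,im=snap("wrist","w3"); goto(0.381,-0.327,0.3,0)
print(proj(p,(.381,-.327,.08)))
print(proj(p,(.533,-.267,.09)))
E
```

```text
t: 3.58
tcp_pos: [0.3897, -0.3048, 0.3038]
tool_rot: [0.706, 0.709, 0.0, -0.0]
force: [0.8, 0.5, 1.1]
finger_gap: 0.997
gripper_force: 0.0
t: 3.95
tcp_pos: [0.3888, -0.3025, 0.232]
tool_rot: [0.706, 0.708, 0.001, -0.003]
force: [0.1, -0.7, 0.8]
finger_gap: 0.998
gripper_force: 0.0
t 4.0 tcp [ 0.3895 -0.3034  0.2334] psi 0.23 down tilt [-0.0016  0.0024 -1.    ] shift cm [-2.3397 -0.8705 -6.6678] wz 0.22544015549156898 q [-0.8887  0.4608  1.8271  0.0004  0.8566 -0.8928]
[269.2731 243.5067]
[475.5771 175.895 ]
```

View pics/w3.png

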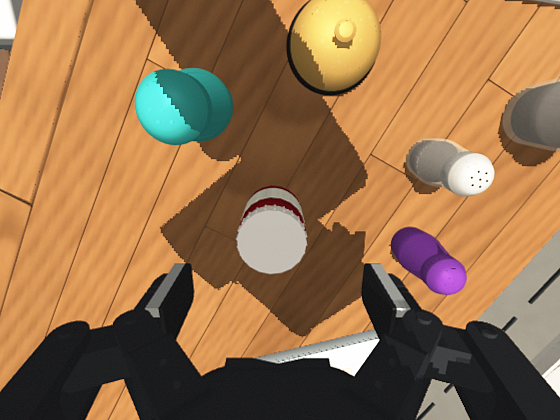

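The jam lid is at about (271.5,239), 69 px wide. The small shaker's top is at (469,174), and the bell, turquoise and purple pieces are clear of the fingers.

```bash
python3 - <<'E'
from h import *
p=eyes.camera_params("wrist")
P=ray(p,(271.5,239.5),.08); print("jam",P, "lid width", ray(p,(306,239),.08)-ray(p,(237,239),.08))
print("shaker",ray(p,(469,174),.089), "foot", ray(p,(434,160),.03))
goto(P[0],P[1],.104,0)
E
```

```text
jam [ 0.3839 -0.3254  0.08  ] lid width [0.0574 0.0003 0.    ]
shaker [ 0.5306 -0.2675  0.089 ] foot [ 0.5342 -0.2666  0.03  ]
t 4.0 tcp [ 0.3895 -0.3034  0.2334] psi 0.23 down tilt [-0.0016  0.0024 -1.    ] shift cm [-2.2241 -0.554  12.932 ] wz 0.22544015549156898 q [-0.8887  0.4608  1.8271  0.0004  0.8566 -0.8928]
```

```bash
python3 -m inch '[{"dx":-2.2,"dy":-0.55,"dz":0,"wx":0,"wy":0,"wz":0},{"dx":0,"dy":0,"dz":4,"wx":0,"wy":0,"wz":0},{"dx":0,"dy":0,"dz":4,"wx":0,"wy":0,"wz":0},{"dx":0,"dy":0,"dz":3.5,"wx":0,"wy":0,"wz":0},{"dx":0,"dy":0,"dz":2.4,"wx":0,"wy":0,"wz":0},{"dx":0,"dy":0,"dz":0,"wx":0,"wy":0,"wz":0},{"dx":0,"dy":0,"dz":0,"wx":0,"wy":0,"wz":0}]' && python3 -m inch '[{"dx":0,"dy":0,"dz":0,"wx":0,"wy":0,"wz":0},{"dx":0,"dy":0,"dz":0,"wx":0,"wy":0,"wz":0},{"dx":0,"dy":0,"dz":0,"wx":0,"wy":0,"wz":0},{"dx":0,"dy":0,"dz":0,"wx":0,"wy":0,"wz":0},{"dx":0,"dy":0,"dz":0,"wx":0,"wy":0,"wz":0},{"dx":0,"dy":0,"dz":0,"wx":0,"wy":0,"wz":0},{"dx":0,"dy":0,"dz":0,"wx":0,"wy":0,"wz":0},{"dx":0,"dy":0,"dz":0,"wx":0,"wy":0,"wz":0}]' 0 40; python3 -c "
from h import *
goto(.6625,.1429,.2,0)"
```

```text
t: 4.88
tcp_pos: [0.3844, -0.3284, 0.0962]
tool_rot: [0.706, 0.708, -0.0, 0.002]
force: [0.3, 0.2, -0.4]
finger_gap: 0.999
gripper_force: 0.0
t: 5.88
tcp_pos: [0.384, -0.3275, 0.0965]
tool_rot: [0.706, 0.708, -0.0, 0.001]
force: [-0.6, 0.2, 6.9]
finger_gap: 0.694
gripper_force: 42.0
t 5.9 tcp [ 0.384  -0.3275  0.0965] psi 0.17 down tilt [ 0.0013 -0.0023 -1.    ] shift cm [ 46.9396  27.9961 -10.4264] wz 0.16574420314639127 q [-0.9277  0.7224  1.8804 -0.0007  0.5361 -0.93  ]
```

The gap gives 59 mm, so the jam jar is held. I'll lift it and carry it to the slate mat.

```bash
python3 -m inch '[{"dx":0,"dy":0,"dz":-2,"wx":0,"wy":0,"wz":0},{"dx":0,"dy":0,"dz":-4,"wx":0,"wy":0,"wz":0},{"dx":0,"dy":0,"dz":-4,"wx":0,"wy":0,"wz":0},{"dx":0,"dy":0,"dz":-1.5,"wx":0,"wy":0,"wz":0}]' && python3 -m inch '[{"dx":4.68,"dy":2.8,"dz":0,"wx":0,"wy":0,"wz":0},{"dx":4.68,"dy":2.8,"dz":0,"wx":0,"wy":0,"wz":0},{"dx":4.68,"dy":2.8,"dz":0,"wx":0,"wy":0,"wz":0},{"dx":4.68,"dy":2.8,"dz":0,"wx":0,"wy":0,"wz":0},{"dx":4.68,"dy":2.8,"dz":0,"wx":0,"wy":0,"wz":0},{"dx":4.68,"dy":2.8,"dz":0,"wx":0,"wy":0,"wz":0},{"dx":4.68,"dy":2.8,"dz":0,"wx":0,"wy":0,"wz":0},{"dx":4.68,"dy":2.8,"dz":0,"wx":0,"wy":0,"wz":0},{"dx":4.68,"dy":2.8,"dz":0,"wx":0,"wy":0,"wz":0},{"dx":4.68,"dy":2.8,"dz":0,"wx":0,"wy":0,"wz":0}]' && python3 -m inch '[{"dx":0,"dy":0,"dz":3,"wx":0,"wy":0,"wz":0},{"dx":0,"dy":0,"dz":3,"wx":0,"wy":0,"wz":0},{"dx":0,"dy":0,"dz":2,"wx":0,"wy":0,"wz":0},{"dx":0,"dy":0,"dz":0,"wx":0,"wy":0,"wz":0},{"dx":0,"dy":0,"dz":0,"wx":0,"wy":0,"wz":0}]'; python3 - <<'E'
from h import *
p,im=snap("wrist","w4")
goto(.6625,.141,.1145,0)
# mat: dark blob as seen
print("mat pred",proj(p,(.6625,.1429,.017)))
E
```

```text
t: 6.38
tcp_pos: [0.3842, -0.3274, 0.2122]
tool_rot: [0.706, 0.708, -0.0, 0.002]
force: [0.0, -0.2, -3.6]
finger_gap: 0.691
gripper_force: 44.8
t: 7.62
tcp_pos: [0.6624, 0.1433, 0.2082]
tool_rot: [0.706, 0.708, -0.001, -0.001]
force: [1.1, -0.5, -4.0]
finger_gap: 0.692
gripper_force: 44.7
t: 8.25
tcp_pos: [0.6633, 0.1415, 0.1306]
tool_rot: [0.706, 0.708, 0.001, 0.0]
force: [0.1, 0.7, -2.3]
finger_gap: 0.688
gripper_force: 44.6
t 8.3 tcp [0.6636 0.1415 0.1311] psi 0.10 down tilt [ 0.0026  0.0001 -1.    ] shift cm [-0.0476 -0.1146  1.6644] wz 0.1016281794725697 q [0.0457 0.8053 1.4092 0.     0.9245 0.0439]
mat pred [276.8467 232.1963]
```

View pics/w4.png

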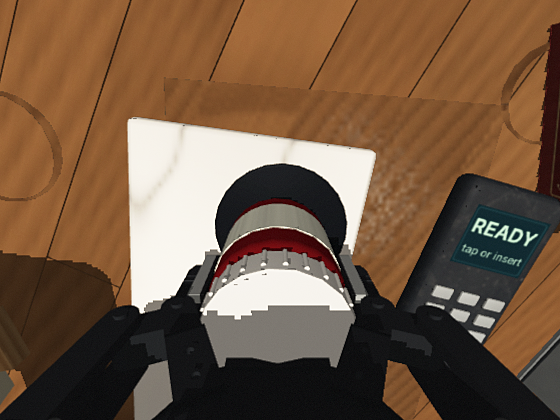

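The mat spans columns 215–347, centre 281, within 3 mm of the prediction, and the jam jar is centred over it. Lowering.

```bash
python3 -m inch '[{"dx":0,"dy":0,"dz":1,"wx":0,"wy":0,"wz":0},{"dx":0,"dy":0,"dz":0.4,"wx":0,"wy":0,"wz":0},{"dx":0,"dy":0,"dz":0.2,"wx":0,"wy":0,"wz":0},{"dx":0,"dy":0,"dz":0,"wx":0,"wy":0,"wz":0},{"dx":0,"dy":0,"dz":0,"wx":0,"wy":0,"wz":0}]'; python3 - <<'E'
from h import *
p=eyes.camera_params("wrist"); p0=p
print("far edge", proj(p,(.6625,.1429+.045,.017)))
E
```

```text
t: 8.93
tcp_pos: [0.6628, 0.1417, 0.114]
tool_rot: [0.706, 0.708, 0.0, 0.0]
force: [0.7, -0.2, -3.2]
finger_gap: 0.69
gripper_force: 44.8
far edge [278.1364 172.1584]
```

```bash
python3 -m inch '[{"dx":0,"dy":0,"dz":0.1,"wx":0,"wy":0,"wz":0},{"dx":0,"dy":0,"dz":0,"wx":0,"wy":0,"wz":0},{"dx":0,"dy":0,"dz":0,"wx":0,"wy":0,"wz":0}]'
```

```text
t: 9.3
tcp_pos: [0.6628, 0.1418, 0.1135]
tool_rot: [0.706, 0.708, 0.0, 0.0]
force: [-1.4, -0.1, 2.0]
finger_gap: 0.691
gripper_force: 45.1
```

```bash
python3 -m inch '[{"dx":0,"dy":0,"dz":0,"wx":0,"wy":0,"wz":0},{"dx":0,"dy":0,"dz":0,"wx":0,"wy":0,"wz":0},{"dx":0,"dy":0,"dz":0,"wx":0,"wy":0,"wz":0},{"dx":0,"dy":0,"dz":0,"wx":0,"wy":0,"wz":0},{"dx":0,"dy":0,"dz":0,"wx":0,"wy":0,"wz":0}]' 1 && python3 -m inch '[{"dx":0,"dy":0,"dz":-2,"wx":0,"wy":0,"wz":0},{"dx":0,"dy":0,"dz":-4,"wx":0,"wy":0,"wz":0},{"dx":0,"dy":0,"dz":-4,"wx":0,"wy":0,"wz":0},{"dx":0,"dy":0,"dz":-2,"wx":0,"wy":0,"wz":0},{"dx":0,"dy":0,"dz":0,"wx":0,"wy":0,"wz":0},{"dx":0,"dy":0,"dz":0,"wx":0,"wy":0,"wz":0}]'; python3 - <<'E'
from h import *
p,im=snap("wrist","w5"); goto(.53,.34,.2,0)
print(proj(p,(.6625,.1429,.097)), proj(p,(.53,.34,.056)))
E
```

```text
t: 9.93
tcp_pos: [0.6627, 0.1417, 0.1129]
tool_rot: [0.706, 0.708, -0.0, -0.0]
force: [1.1, -0.2, 0.1]
finger_gap: 0.999
gripper_force: 0.0
t: 10.68
tcp_pos: [0.6621, 0.1417, 0.2327]
tool_rot: [0.706, 0.708, -0.0, -0.0]
force: [-0.5, 0.2, -0.4]
finger_gap: 1.006
gripper_force: 0.0
t 10.7 tcp [0.6619 0.1417 0.232 ] psi 0.13 down tilt [-0.0022 -0.0001 -1.    ] shift cm [ 19.8633 -13.1391   3.2234] wz 0.12511040676366755 q [ 0.0461  0.6768  1.3554 -0.      1.1117  0.0439]
[278.9019 220.7488] [ 82.5089 -75.9008]
```

View pics/w5.png

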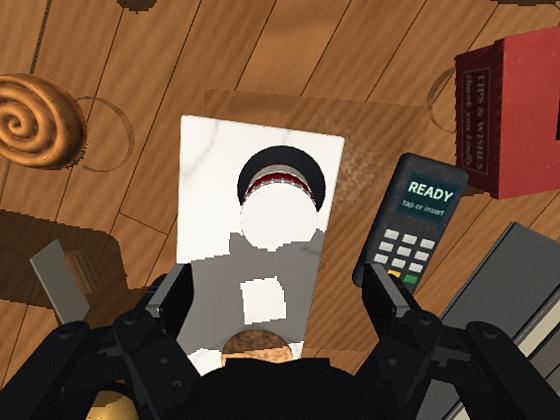

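The lid spans columns 240–319 with its bottom at row 250. The mat spans columns 237–326 with its top at row 146.

```bash
python3 - <<'E'
from h import *
p=eyes.camera_params("wrist")
print("mat x", ray(p,(237,188),.017)[0],ray(p,(326,188),.017)[0], "mat far y",ray(p,(281,146),.017)[1]-.045)
print("lid x", ray(p,(240,213),.097)[0],ray(p,(319,213),.097)[0],"lid near y",ray(p,(279,250),.097)[1]+.029)
goto(.53,.34,.25,0)
E
```

```text
mat x 0.62039643590651 0.7094619839742828 mat far y 0.14382144487554893
lid x 0.633252374419464 0.6917960239789014 lid near y 0.14791600937539714
t 10.7 tcp [0.6619 0.1417 0.232 ] psi 0.13 down tilt [-0.0022 -0.0001 -1.    ] shift cm [ 19.8628 -13.15    -1.7766] wz 0.12511040676366755 q [ 0.0461  0.6768  1.3554 -0.      1.1117  0.0439]
```

Jam jar is about 3–5 mm from the mat centre. Next the honey jar.

```bash
python3 -m inch '[{"dx":4.3,"dy":-3.2,"dz":0,"wx":0,"wy":0,"wz":0},{"dx":4.3,"dy":-3.3,"dz":0,"wx":0,"wy":0,"wz":0},{"dx":4.3,"dy":-3.3,"dz":0,"wx":0,"wy":0,"wz":0},{"dx":4.3,"dy":-3.3,"dz":0,"wx":0,"wy":0,"wz":0},{"dx":0,"dy":0,"dz":3,"wx":0,"wy":0,"wz":0},{"dx":0,"dy":0,"dz":0,"wx":0,"wy":0,"wz":0},{"dx":0,"dy":0,"dz":0,"wx":0,"wy":0,"wz":0}]'; python3 - <<'E'
from h import *
p,im=snap("wrist","w6"); goto(.53,.34,.08,0)
print(proj(p,(.53,.34,.056)))
hsv=cv2.cvtColor(im,cv2.COLOR_BGR2HSV)
m=cv2.inRange(hsv,(19,110,120),(34,255,255)); m[300:]=0
n,l,s,c=cv2.connectedComponentsWithStats(m); k=1+np.argmax(s[1:,4]); print(s[k],c[k]); P=ray(p,c[k],.056); print(P, ray(p,(s[k][0]+s[k][2],c[k][1]),.056)-ray(p,(s[k][0],c[k][1]),.056))
goto(P[0],P[1],.08,0)
cv2.imwrite("pics/w6c.png",np.hstack([im,cv2.cvtColor(m,cv2.COLOR_GRAY2BGR)])[:, :,:][::1])
cv2.imwrite("pics/w6c.png",cv2.resize(cv2.imread("pics/w6c.png"),(800,300)))
E
```

```text
t: 11.6
tcp_pos: [0.5317, 0.313, 0.2026]
tool_rot: [0.707, 0.708, -0.0, -0.0]
force: [0.1, -0.5, 0.0]
finger_gap: 1.003
gripper_force: 0.0
t 11.7 tcp [0.5322 0.3129 0.2032] psi 0.06 down tilt [ 0.0005  0.0001 -1.    ] shift cm [ 2.7063 -0.2207 12.3156] wz 0.05779022302094607 q [ 0.3508  0.6413  1.5404 -0.0001  0.9594  0.3498]
[276.0687 183.712 ]
[ 248  149   62   61 2826] [278.1507 179.8121]
[0.5316 0.343  0.056 ] [0.0468 0.0001 0.    ]
t 11.7 tcp [0.5322 0.3129 0.2032] psi 0.06 down tilt [ 0.0005  0.0001 -1.    ] shift cm [ 3.0087 -0.0633 12.3157] wz 0.05779022302094607 q [ 0.3508  0.6413  1.5404 -0.0001  0.9594  0.3498]
```

View pics/w6c.png

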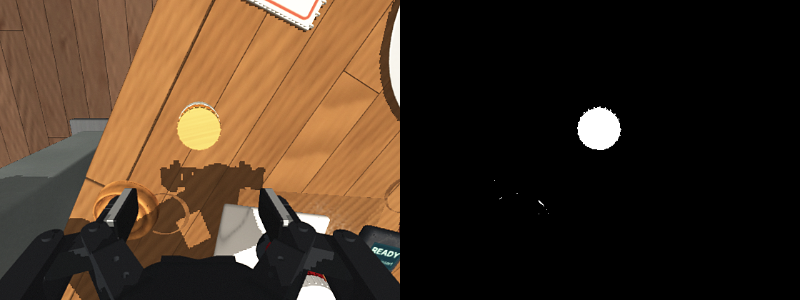

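Clean lid mask at (278,180), 46.8 mm wide, so the honey jar is at (0.532,0.342). Grasping.

```bash
python3 -m inch '[{"dx":2.9,"dy":-0.1,"dz":0,"wx":0,"wy":0,"wz":0},{"dx":0,"dy":0,"dz":4,"wx":0,"wy":0,"wz":0},{"dx":0,"dy":0,"dz":4,"wx":0,"wy":0,"wz":0},{"dx":0,"dy":0,"dz":3,"wx":0,"wy":0,"wz":0},{"dx":0,"dy":0,"dz":1.3,"wx":0,"wy":0,"wz":0},{"dx":0,"dy":0,"dz":0,"wx":0,"wy":0,"wz":0},{"dx":0,"dy":0,"dz":0,"wx":0,"wy":0,"wz":0}]' && python3 -m inch '[{"dx":0,"dy":0,"dz":0,"wx":0,"wy":0,"wz":0},{"dx":0,"dy":0,"dz":0,"wx":0,"wy":0,"wz":0},{"dx":0,"dy":0,"dz":0,"wx":0,"wy":0,"wz":0},{"dx":0,"dy":0,"dz":0,"wx":0,"wy":0,"wz":0},{"dx":0,"dy":0,"dz":0,"wx":0,"wy":0,"wz":0},{"dx":0,"dy":0,"dz":0,"wx":0,"wy":0,"wz":0},{"dx":0,"dy":0,"dz":0,"wx":0,"wy":0,"wz":0},{"dx":0,"dy":0,"dz":0,"wx":0,"wy":0,"wz":0}]' 0 30; python3 -c "
from h import *
goto(.6625,.145,.25,0)"
```

```text
t: 12.52
tcp_pos: [0.5314, 0.3426, 0.0814]
tool_rot: [0.706, 0.708, 0.001, 0.001]
force: [1.2, -1.1, 0.1]
finger_gap: 0.999
gripper_force: 0.0
t: 13.52
tcp_pos: [0.5308, 0.3427, 0.081]
tool_rot: [0.706, 0.708, 0.001, 0.0]
force: [0.6, -0.4, 6.2]
finger_gap: 0.549
gripper_force: 31.7
t 13.5 tcp [0.5308 0.3427 0.081 ] psi 0.13 down tilt [ 0.0018  0.0007 -1.    ] shift cm [-19.7882  13.1528 -16.8882] wz 0.13143188358454108 q [ 0.3967  0.8357  1.5507 -0.      0.7533  0.3944]
```

```bash
python3 -m inch '[{"dx":0,"dy":0,"dz":-2,"wx":0,"wy":0,"wz":0},{"dx":0,"dy":0,"dz":-4,"wx":0,"wy":0,"wz":0},{"dx":0,"dy":0,"dz":-4,"wx":0,"wy":0,"wz":0},{"dx":0,"dy":0,"dz":-4,"wx":0,"wy":0,"wz":0}]' && python3 -m inch '[{"dx":-3.94,"dy":2.64,"dz":0,"wx":0,"wy":0,"wz":0},{"dx":-3.94,"dy":2.64,"dz":0,"wx":0,"wy":0,"wz":0},{"dx":-3.94,"dy":2.64,"dz":0,"wx":0,"wy":0,"wz":0},{"dx":-3.94,"dy":2.64,"dz":0,"wx":0,"wy":0,"wz":0},{"dx":-3.94,"dy":2.64,"dz":0,"wx":0,"wy":0,"wz":0},{"dx":0,"dy":0,"dz":2,"wx":0,"wy":0,"wz":0},{"dx":0,"dy":0,"dz":0.6,"wx":0,"wy":0,"wz":0},{"dx":0,"dy":0,"dz":0,"wx":0,"wy":0,"wz":0},{"dx":0,"dy":0,"dz":0,"wx":0,"wy":0,"wz":0}]'; python3 - <<'E'
from h import *
p,im=snap("wrist","w7"); goto(.663,.146,.178,0)
s,M=state()
# projected outlines if honey is centred in grip & jam at guess
im2=im.copy()
def ring(c,r,z,col):
    for a in np.linspace(0,2*np.pi,120):
        u=proj(p,(c[0]+r*np.cos(a),c[1]+r*np.sin(a),z)); cv2.circle(im2,tuple(int(round(v)) for v in u),0,col,-1)
ring((.663,.146),.029,.097,(255,0,0)); ring((.663,.146),.030,.077,(255,0,0)); ring(s["tcp_pos"],.024,s["tcp_pos"][2]-.081,(0,255,0)); ring((.6637,.1434),.045,.017,(255,255,0))
cv2.imwrite("pics/w7c.png",cv2.resize(im2[100:360,140:420],None,fx=2.2,fy=2.2,interpolation=cv2.INTER_NEAREST))
E
```

```text
t: 14.02
tcp_pos: [0.5297, 0.3423, 0.2217]
tool_rot: [0.706, 0.708, -0.0, -0.0]
force: [-0.4, 0.4, -1.5]
finger_gap: 0.546
gripper_force: 31.5
t: 15.15
tcp_pos: [0.6622, 0.1469, 0.1944]
tool_rot: [0.706, 0.708, 0.0, 0.0]
force: [0.1, 0.4, -2.0]
finger_gap: 0.55
gripper_force: 31.5
t 15.2 tcp [0.6625 0.1468 0.1945] psi 0.22 down tilt [ 0.0008  0.0001 -1.    ] shift cm [-0.0807  0.0527  1.6548] wz 0.21740484912552366 q [0.0537 0.7228 1.3781 0.     1.0398 0.0499]
```

View pics/w7c.png

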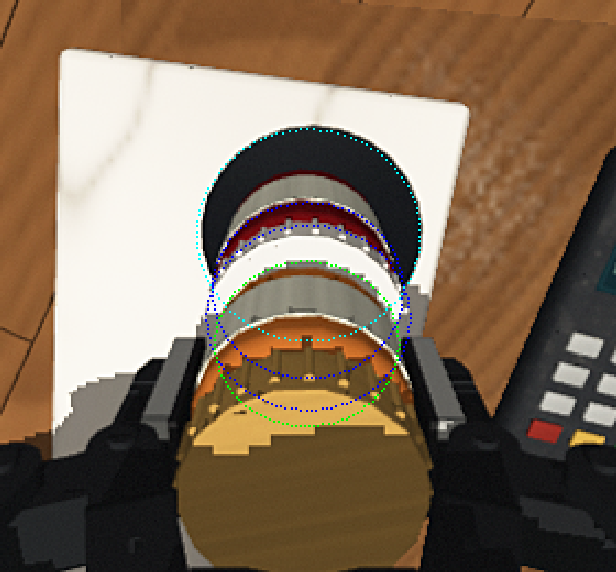

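The mat ring (cyan) and honey foot ring (green) match the image. The jam lid's far edge sits about 3 mm nearer than my blue guess, so I'll shift -2.5 mm in y and lower.

```bash
python3 -m inch '[{"dx":-0.25,"dy":0.05,"dz":0.6,"wx":0,"wy":0,"wz":0},{"dx":0,"dy":0,"dz":0.6,"wx":0,"wy":0,"wz":0},{"dx":0,"dy":0,"dz":0.3,"wx":0,"wy":0,"wz":0},{"dx":0,"dy":0,"dz":0.1,"wx":0,"wy":0,"wz":0},{"dx":0,"dy":0,"dz":0,"wx":0,"wy":0,"wz":0},{"dx":0,"dy":0,"dz":0,"wx":0,"wy":0,"wz":0}]'
```

```text
t: 15.95
tcp_pos: [0.6632, 0.1432, 0.1781]
tool_rot: [0.706, 0.708, 0.0, 0.0]
force: [-0.1, -0.1, 0.7]
finger_gap: 0.549
gripper_force: 31.6
```

```bash
python3 -m inch '[{"dx":0,"dy":0,"dz":0.05,"wx":0,"wy":0,"wz":0},{"dx":0,"dy":0,"dz":0,"wx":0,"wy":0,"wz":0},{"dx":0,"dy":0,"dz":0,"wx":0,"wy":0,"wz":0}]'
```

```text
t: 16.32
tcp_pos: [0.6632, 0.1432, 0.178]
tool_rot: [0.706, 0.708, 0.0, 0.0]
force: [-2.3, -1.7, 6.0]
finger_gap: 0.549
gripper_force: 32.2
```

Contact. Releasing, rising, and moving on to the sugar shaker.

```bash
python3 -m inch '[{"dx":0,"dy":0,"dz":0,"wx":0,"wy":0,"wz":0},{"dx":0,"dy":0,"dz":0,"wx":0,"wy":0,"wz":0},{"dx":0,"dy":0,"dz":0,"wx":0,"wy":0,"wz":0},{"dx":0,"dy":0,"dz":0,"wx":0,"wy":0,"wz":0},{"dx":0,"dy":0,"dz":0,"wx":0,"wy":0,"wz":0}]' 1 && python3 -m inch '[{"dx":0,"dy":0,"dz":-2,"wx":0,"wy":0,"wz":0},{"dx":0,"dy":0,"dz":-4,"wx":0,"wy":0,"wz":0},{"dx":0,"dy":0,"dz":-4,"wx":0,"wy":0,"wz":0},{"dx":0,"dy":0,"dz":0,"wx":0,"wy":0,"wz":0},{"dx":0,"dy":0,"dz":0,"wx":0,"wy":0,"wz":0}]'; python3 - <<'E'
from h import *
p,im=snap("wrist","w8"); goto(.531,-.22,.25,0)
im2=im.copy()
def ring(c,r,z,col):
    for a in np.linspace(0,2*np.pi,120):
        u=proj(p,(c[0]+r*np.cos(a),c[1]+r*np.sin(a),z)); cv2.circle(im2,tuple(int(round(v)) for v in u),0,col,-1)
ring((.663,.1432),.023,.153,(255,0,0)); ring((.663,.1432),.029,.097,(0,255,0));ring((.6637,.1434),.045,.017,(255,255,0))
cv2.imwrite("pics/w8c.png",cv2.resize(im2[100:360,140:420],None,fx=2.2,fy=2.2,interpolation=cv2.INTER_NEAREST))
E
```

```text
t: 16.95
tcp_pos: [0.6632, 0.1432, 0.1773]
tool_rot: [0.706, 0.708, 0.0, 0.0]
force: [0.9, -0.7, 0.2]
finger_gap: 0.999
gripper_force: 0.0
t: 17.58
tcp_pos: [0.6629, 0.1432, 0.2781]
tool_rot: [0.706, 0.708, 0.0, 0.0]
force: [0.1, -0.4, 0.3]
finger_gap: 0.994
gripper_force: 0.0
t 17.6 tcp [0.6625 0.1432 0.277 ] psi 0.12 down tilt [-0.0015 -0.0001 -1.    ] shift cm [-36.2875 -13.2209   2.7247] wz 0.12469387453285286 q [ 0.0483  0.6283  1.3149 -0.      1.2     0.0461]
```

View pics/w8c.png

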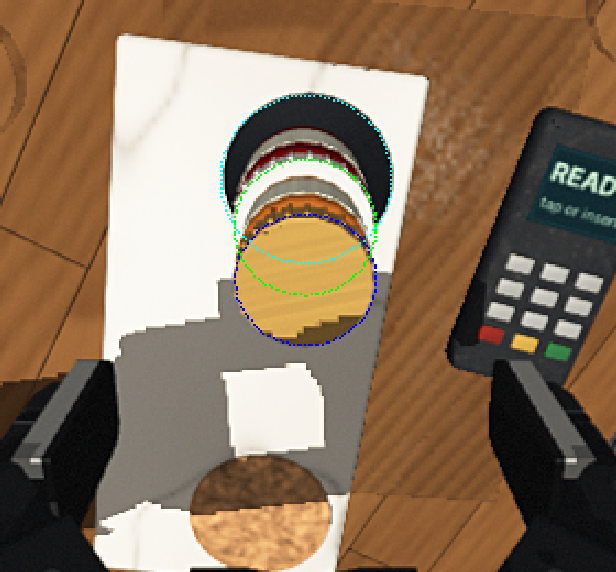

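The honey lid ring (blue) fits exactly and the jam lid and mat rings fit within about 3 mm, so the stack is good. Now the shaker.

```bash
python3 -m inch '[{"dx":-4.8,"dy":-1.63,"dz":0,"wx":0,"wy":0,"wz":0},{"dx":-4.8,"dy":-1.63,"dz":0,"wx":0,"wy":0,"wz":0},{"dx":-4.8,"dy":-1.63,"dz":0,"wx":0,"wy":0,"wz":0},{"dx":-4.8,"dy":-1.63,"dz":0,"wx":0,"wy":0,"wz":0},{"dx":-4.8,"dy":-1.63,"dz":0,"wx":0,"wy":0,"wz":0},{"dx":-4.8,"dy":-1.63,"dz":0,"wx":0,"wy":0,"wz":0},{"dx":-4.8,"dy":-1.63,"dz":0,"wx":0,"wy":0,"wz":0},{"dx":-4.8,"dy":-1.63,"dz":0,"wx":0,"wy":0,"wz":0},{"dx":0,"dy":0,"dz":2,"wx":0,"wy":0,"wz":0},{"dx":0,"dy":0,"dz":0,"wx":0,"wy":0,"wz":0}]'; python3 -m inch '[{"dx":0,"dy":0,"dz":0,"wx":0,"wy":0,"wz":0}]'; python3 - <<'E'
from h import *
p,im=snap("wrist","w9"); s,M=state(); print(s["tcp_pos"])
im2=im.copy()
def ring(c,r,z,col):
    for a in np.linspace(0,2*np.pi,120):
        u=proj(p,(c[0]+r*np.cos(a),c[1]+r*np.sin(a),z)); cv2.circle(im2,tuple(int(round(v)) for v in u),0,col,-1)
ring((.532,-.267),.022,.0,(255,0,0)); ring((.532,-.267),.022,.066,(0,255,0));ring((.532,-.267),.017,.085,(0,0,255))
goto(.532,-.267,.102,0)
cv2.imwrite("pics/w9c.png",cv2.resize(im2[100:360,140:460],None,fx=2.2,fy=2.2,interpolation=cv2.INTER_NEAREST))
E
```

```text
t: 18.88
tcp_pos: [0.5318, -0.2409, 0.2548]
tool_rot: [0.707, 0.707, -0.001, -0.003]
force: [-0.3, 0.6, -0.5]
finger_gap: 0.998
gripper_force: 0.0
t: 19.0
tcp_pos: [0.5335, -0.2405, 0.257]
tool_rot: [0.706, 0.708, -0.0, -0.001]
force: [-0.8, -0.3, 1.0]
finger_gap: 0.998
gripper_force: 0.0
[ 0.5339 -0.2404  0.2574]
t 19.1 tcp [ 0.5339 -0.2404  0.2574] psi 0.19 down tilt [-0.0002  0.0002 -1.    ] shift cm [-2.6607 -0.1918 15.5429] wz 0.1886361374488079 q [-0.6139  0.5315  1.5804  0.0001  1.03   -0.6172]
```

View pics/w9c.png

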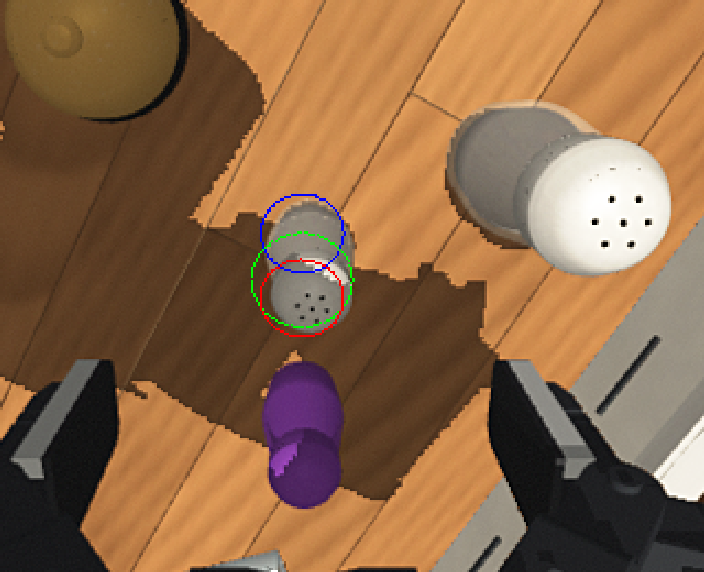

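The shaker sits about 4 mm to +x of my guess, at roughly (0.536,-0.268), and the fingers clear the large grey shaker and the purple one. Grasping.

```bash
python3 -m inch '[{"dx":-2.75,"dy":0.2,"dz":0,"wx":0,"wy":0,"wz":0},{"dx":0,"dy":0,"dz":4,"wx":0,"wy":0,"wz":0},{"dx":0,"dy":0,"dz":4,"wx":0,"wy":0,"wz":0},{"dx":0,"dy":0,"dz":4,"wx":0,"wy":0,"wz":0},{"dx":0,"dy":0,"dz":2,"wx":0,"wy":0,"wz":0},{"dx":0,"dy":0,"dz":1.5,"wx":0,"wy":0,"wz":0},{"dx":0,"dy":0,"dz":0,"wx":0,"wy":0,"wz":0},{"dx":0,"dy":0,"dz":0,"wx":0,"wy":0,"wz":0}]' && python3 -m inch '[{"dx":0,"dy":0,"dz":0,"wx":0,"wy":0,"wz":0},{"dx":0,"dy":0,"dz":0,"wx":0,"wy":0,"wz":0},{"dx":0,"dy":0,"dz":0,"wx":0,"wy":0,"wz":0},{"dx":0,"dy":0,"dz":0,"wx":0,"wy":0,"wz":0},{"dx":0,"dy":0,"dz":0,"wx":0,"wy":0,"wz":0},{"dx":0,"dy":0,"dz":0,"wx":0,"wy":0,"wz":0},{"dx":0,"dy":0,"dz":0,"wx":0,"wy":0,"wz":0},{"dx":0,"dy":0,"dz":0,"wx":0,"wy":0,"wz":0}]' 0 30; python3 -c "
from h import *
goto(.6335,-.075,.23,0)"
```

```text
t: 20.05
tcp_pos: [0.5363, -0.2692, 0.1033]
tool_rot: [0.706, 0.708, 0.0, 0.001]
force: [0.6, 0.1, -0.3]
finger_gap: 0.998
gripper_force: 0.0
t: 21.05
tcp_pos: [0.5362, -0.2688, 0.1034]
tool_rot: [0.706, 0.708, 0.0, 0.001]
force: [0.6, 0.5, 5.2]
finger_gap: 0.459
gripper_force: 29.9
t 21.1 tcp [ 0.5362 -0.2688  0.1034] psi 0.13 down tilt [ 0.0014 -0.0009 -1.    ] shift cm [ 19.3457   9.7949 -12.6643] wz 0.1253784128822748 q [-0.6509  0.7742  1.6327  0.0002  0.7331 -0.6532]
```

```bash
python3 -m inch '[{"dx":0,"dy":0,"dz":-2,"wx":0,"wy":0,"wz":0},{"dx":0,"dy":0,"dz":-4,"wx":0,"wy":0,"wz":0},{"dx":0,"dy":0,"dz":-4,"wx":0,"wy":0,"wz":0},{"dx":0,"dy":0,"dz":-2.7,"wx":0,"wy":0,"wz":0}]' && python3 -m inch '[{"dx":4.85,"dy":2.45,"dz":0,"wx":0,"wy":0,"wz":0},{"dx":4.85,"dy":2.45,"dz":0,"wx":0,"wy":0,"wz":0},{"dx":4.85,"dy":2.45,"dz":0,"wx":0,"wy":0,"wz":0},{"dx":4.85,"dy":2.45,"dz":0,"wx":0,"wy":0,"wz":0},{"dx":0,"dy":0,"dz":4,"wx":0,"wy":0,"wz":0},{"dx":0,"dy":0,"dz":4,"wx":0,"wy":0,"wz":0},{"dx":0,"dy":0,"dz":1.2,"wx":0,"wy":0,"wz":0},{"dx":0,"dy":0,"dz":0,"wx":0,"wy":0,"wz":0},{"dx":0,"dy":0,"dz":0,"wx":0,"wy":0,"wz":0}]'; python3 - <<'E'
from h import *
p,im=snap("wrist","w10"); s,M=state(); t=s["tcp_pos"]
im2=im.copy()
def ring(c,r,z,col):
    for a in np.linspace(0,2*np.pi,120):
        u=proj(p,(c[0]+r*np.cos(a),c[1]+r*np.sin(a),z)); cv2.circle(im2,tuple(int(round(v)) for v in u),0,col,-1)
ring(t,.022,t[2]-.1034,(255,0,0)); ring(t,.022,t[2]-.0374,(0,255,0));ring((.6335,-.075),.045,.017,(255,255,0))
goto(.6335,-.075,.1204,0)
cv2.imwrite("pics/w10c.png",cv2.resize(im2[100:400,140:460],None,fx=2,fy=2,interpolation=cv2.INTER_NEAREST))
E
```

```text
t: 21.55
tcp_pos: [0.5357, -0.2686, 0.2309]
tool_rot: [0.706, 0.708, 0.0, 0.001]
force: [-0.4, -0.2, -1.3]
finger_gap: 0.458
gripper_force: 30.3
t: 22.68
tcp_pos: [0.6342, -0.0749, 0.1389]
tool_rot: [0.706, 0.708, 0.001, 0.001]
force: [0.3, -0.7, -1.5]
finger_gap: 0.455
gripper_force: 30.3
t 22.7 tcp [ 0.6343 -0.075   0.1392] psi 0.10 down tilt [ 0.0032 -0.001  -1.    ] shift cm [-0.0024 -0.0823  1.875 ] wz 0.10229717858827668 q [-0.2923  0.7536  1.5179 -0.      0.8668 -0.2941]
```

View pics/w10c.png

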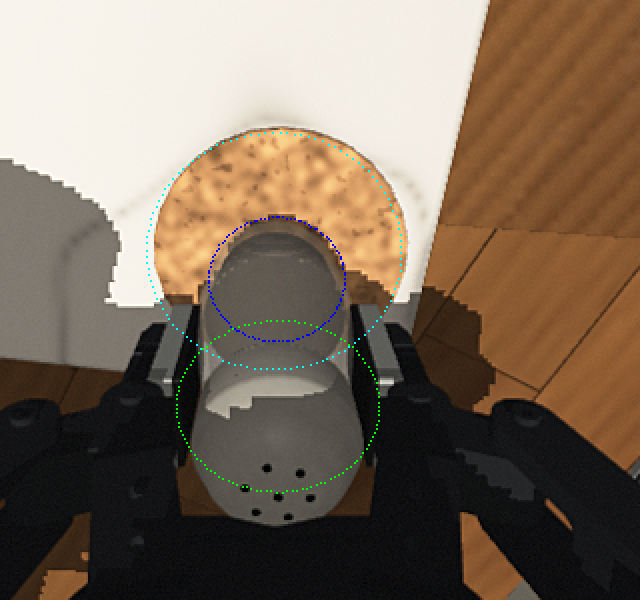

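The shaker is upright in the grip, with its foot on the predicted ring, and the cork mat fits its ring within 2 mm. Lowering.

```bash
python3 -m inch '[{"dx":0,"dy":0,"dz":1,"wx":0,"wy":0,"wz":0},{"dx":0,"dy":0,"dz":0.5,"wx":0,"wy":0,"wz":0},{"dx":0,"dy":0,"dz":0.25,"wx":0,"wy":0,"wz":0},{"dx":0,"dy":0,"dz":0.1,"wx":0,"wy":0,"wz":0},{"dx":0,"dy":0,"dz":0,"wx":0,"wy":0,"wz":0},{"dx":0,"dy":0,"dz":0,"wx":0,"wy":0,"wz":0}]'
```

```text
t: 23.48
tcp_pos: [0.6329, -0.0744, 0.1204]
tool_rot: [0.706, 0.708, -0.0, -0.0]
force: [-3.8, -0.0, 8.6]
finger_gap: 0.459
gripper_force: 31.6
```

```bash
python3 -m inch '[{"dx":0,"dy":0,"dz":0.05,"wx":0,"wy":0,"wz":0},{"dx":0,"dy":0,"dz":0,"wx":0,"wy":0,"wz":0},{"dx":0,"dy":0,"dz":0,"wx":0,"wy":0,"wz":0}]'
```

```text
t: 23.85
tcp_pos: [0.6329, -0.0744, 0.1203]
tool_rot: [0.706, 0.708, -0.0, -0.0]
force: [-4.2, 0.6, 10.7]
finger_gap: 0.459
gripper_force: 32.0
```

In contact; I'll ease off 1 mm, release, rise and head for the card.

```bash
python3 -m inch '[{"dx":0,"dy":0,"dz":-0.1,"wx":0,"wy":0,"wz":0},{"dx":0,"dy":0,"dz":0,"wx":0,"wy":0,"wz":0}]' && python3 -m inch '[{"dx":0,"dy":0,"dz":0,"wx":0,"wy":0,"wz":0},{"dx":0,"dy":0,"dz":0,"wx":0,"wy":0,"wz":0},{"dx":0,"dy":0,"dz":0,"wx":0,"wy":0,"wz":0},{"dx":0,"dy":0,"dz":0,"wx":0,"wy":0,"wz":0},{"dx":0,"dy":0,"dz":0,"wx":0,"wy":0,"wz":0},{"dx":0,"dy":0,"dz":0,"wx":0,"wy":0,"wz":0}]' 1 && python3 -m inch '[{"dx":0,"dy":0,"dz":-2,"wx":0,"wy":0,"wz":0},{"dx":0,"dy":0,"dz":-4,"wx":0,"wy":0,"wz":0},{"dx":0,"dy":0,"dz":-4,"wx":0,"wy":0,"wz":0},{"dx":0,"dy":0,"dz":-2,"wx":0,"wy":0,"wz":0},{"dx":0,"dy":-5,"dz":0,"wx":0,"wy":0,"wz":0},{"dx":1,"dy":-5,"dz":0,"wx":0,"wy":0,"wz":0},{"dx":3.5,"dy":-4.9,"dz":0,"wx":0,"wy":0,"wz":0},{"dx":3.5,"dy":-4.5,"dz":0,"wx":0,"wy":0,"wz":0},{"dx":0,"dy":0,"dz":2,"wx":0,"wy":0,"wz":0},{"dx":0,"dy":0,"dz":0,"wx":0,"wy":0,"wz":0}]'; python3 -m inch '[{"dx":0,"dy":0,"dz":0,"wx":0,"wy":0,"wz":0}]'; python3 - <<'E'
from h import *
p,im=snap("wrist","w11"); s,M=state(); goto(.433,.04,.2,13)
cv2.imwrite("pics/w11c.png",cv2.resize(im[60:360,130:480],None,fx=2,fy=2,interpolation=cv2.INTER_NEAREST))
p,im=snap("top","t11")
E
```

```text
t: 24.1
tcp_pos: [0.6329, -0.0744, 0.1204]
tool_rot: [0.706, 0.708, -0.0, -0.0]
force: [-2.3, -0.2, 7.1]
finger_gap: 0.458
gripper_force: 31.5
t: 24.85
tcp_pos: [0.6332, -0.0744, 0.1194]
tool_rot: [0.706, 0.708, -0.0, -0.0]
force: [0.5, -0.3, 0.3]
finger_gap: 1.001
gripper_force: 0.0
t: 26.1
tcp_pos: [0.4388, 0.0055, 0.2201]
tool_rot: [0.706, 0.708, 0.0, 0.0]
force: [0.7, -0.4, 0.2]
finger_gap: 0.999
gripper_force: 0.0
t: 26.22
tcp_pos: [0.4403, 0.0047, 0.2204]
tool_rot: [0.706, 0.708, 0.001, 0.001]
force: [1.0, -0.2, 0.1]
finger_gap: 0.999
gripper_force: 0.0
t 26.3 tcp [0.4404 0.0047 0.2203] psi 0.10 down tilt [ 0.0026 -0.0007 -1.    ] shift cm [ 3.5375 -0.737   2.0291] wz -12.90005661747127 q [-0.2442  0.4268  1.9684 -0.      0.7438 -0.2459]
```

View pics/w11c.png

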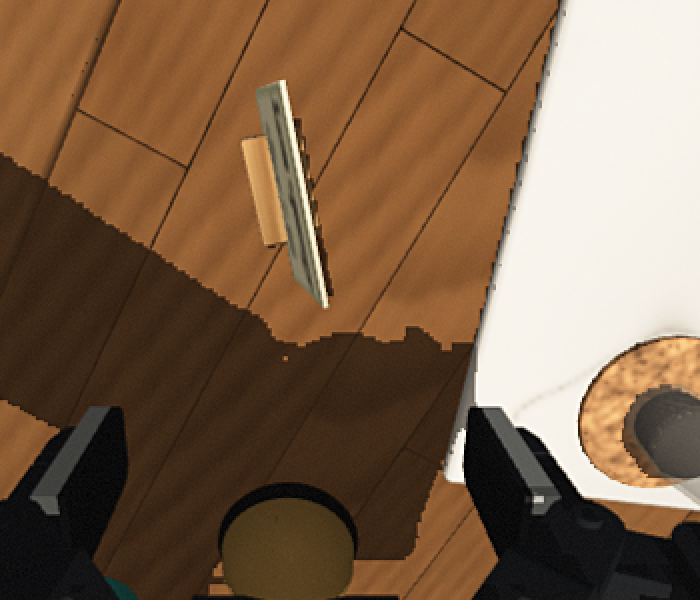

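The card's top edge runs (285,80)–(327,306) in the crop and the block's front top edge runs (243,138)–(265,247).

```bash
python3 - <<'E'
from h import *
p=eyes.camera_params("wrist")
f=lambda u,v,z: ray(p,(130+u/2,60+v/2),z)
a,b=f(286,80,.063),f(327,307,.063); c,d=f(243,138,.018),f(265,247,.018)
for A,B,off in((a,b,.0115),(c,d,-.014)):
    y=(A-B)[:2]; L=np.hypot(*y); y/=L; x=np.array([y[1],-y[0]]); yaw=np.degrees(np.arctan2(-y[0],y[1])); print("len",L,"yaw",yaw,"mid",(A+B)[:2]/2,"origin",(A+B)[:2]/2-off*x)
goto(.433,.04,.2,12)
E
```

```text
len 0.08924497072241186 yaw 10.718273672328035 mid [0.4449 0.0477] origin [0.4336 0.0456]
len 0.051041027190489335 yaw 10.34174604325579 mid [0.4213 0.0432] origin [0.4351 0.0457]
t 26.3 tcp [0.4402 0.0047 0.2202] psi 0.10 down tilt [ 0.0022 -0.0006 -1.    ] shift cm [ 3.5357 -0.7213  2.0153] wz -11.903911570024604 q [-0.2443  0.427   1.9687 -0.      0.7436 -0.2459]
```

Both edges agree: yaw 10.5°, origin (0.4345,0.0455). Grasping the card.

```bash
python3 -m inch '[{"dx":4,"dy":-0.58,"dz":0,"wx":0,"wy":0,"wz":0},{"dx":0,"dy":0,"dz":0,"wx":0,"wy":0,"wz":-10.4},{"dx":0,"dy":0,"dz":4,"wx":0,"wy":0,"wz":0},{"dx":0,"dy":0,"dz":4,"wx":0,"wy":0,"wz":0},{"dx":0,"dy":0,"dz":3,"wx":0,"wy":0,"wz":0},{"dx":0,"dy":0,"dz":2,"wx":0,"wy":0,"wz":0},{"dx":0,"dy":0,"dz":1.3,"wx":0,"wy":0,"wz":0},{"dx":0,"dy":0,"dz":0,"wx":0,"wy":0,"wz":0},{"dx":0,"dy":0,"dz":0,"wx":0,"wy":0,"wz":0},{"dx":0,"dy":0,"dz":0,"wx":0,"wy":0,"wz":0}]'; python3 -c "
from h import *
goto(.4345,.0455,.0765,10.5)"
```

```text
t: 27.58
tcp_pos: [0.4336, 0.0451, 0.0772]
tool_rot: [0.639, 0.769, 0.0, 0.001]
force: [0.1, -0.5, 0.4]
finger_gap: 1.002
gripper_force: 0.0
t 27.6 tcp [0.4336 0.0451 0.0772] psi 10.53 down tilt [ 0.0017 -0.0003 -1.    ] shift cm [0.0189 0.0941 0.0654] wz 0.026775622438856672 q [-0.1537  0.7399  2.0575 -0.      0.3426 -0.3374]
```

```bash
python3 -m inch '[{"dx":0,"dy":0.05,"dz":0,"wx":0,"wy":0,"wz":0},{"dx":0,"dy":0,"dz":0,"wx":0,"wy":0,"wz":0},{"dx":0,"dy":0,"dz":0,"wx":0,"wy":0,"wz":0},{"dx":0,"dy":0,"dz":0,"wx":0,"wy":0,"wz":0},{"dx":0,"dy":0,"dz":0,"wx":0,"wy":0,"wz":0},{"dx":0,"dy":0,"dz":0,"wx":0,"wy":0,"wz":0},{"dx":0,"dy":0,"dz":0,"wx":0,"wy":0,"wz":0},{"dx":0,"dy":0,"dz":0,"wx":0,"wy":0,"wz":0},{"dx":0,"dy":0,"dz":0,"wx":0,"wy":0,"wz":0},{"dx":0,"dy":0,"dz":0,"wx":0,"wy":0,"wz":0}]' 0 30; python3 -c "
from h import *
goto(.4345,.0455,.0765,10.5)"
```

```text
t: 28.82
tcp_pos: [0.4337, 0.0453, 0.0766]
tool_rot: [0.639, 0.769, 0.0, 0.0]
force: [-0.6, -0.6, 5.5]
finger_gap: 0.318
gripper_force: 30.4
t 28.8 tcp [0.4337 0.0453 0.0766] psi 10.53 down tilt [ 0.0003 -0.0001 -1.    ] shift cm [0.0058 0.0828 0.015 ] wz 0.02677154913930302 q [-0.1533  0.7411  2.0566 -0.      0.3436 -0.337 ]
```

Card gripped with a 28 mm gap. At the slab, the camera on the wrist's +x side would come close to the honey jar, so I'll re-grip with the tool tilted 8° about the closing line, camera side up, which keeps the card level.

```bash
python3 -m inch '[{"dx":0,"dy":0,"dz":0,"wx":0,"wy":0,"wz":0},{"dx":0,"dy":0,"dz":0,"wx":0,"wy":0,"wz":0},{"dx":0,"dy":0,"dz":0,"wx":0,"wy":0,"wz":0},{"dx":-0.9,"dy":0,"dz":-0.1,"wx":0,"wy":8,"wz":0},{"dx":0,"dy":0,"dz":0,"wx":0,"wy":0,"wz":0},{"dx":0,"dy":0,"dz":0,"wx":0,"wy":0,"wz":0},{"dx":0,"dy":0,"dz":0,"wx":0,"wy":0,"wz":0}]' 0.6 && python3 -m inch '[{"dx":0,"dy":0,"dz":0,"wx":0,"wy":0,"wz":0},{"dx":0,"dy":0,"dz":0,"wx":0,"wy":0,"wz":0},{"dx":0,"dy":0,"dz":0,"wx":0,"wy":0,"wz":0},{"dx":0,"dy":0,"dz":0,"wx":0,"wy":0,"wz":0},{"dx":0,"dy":0,"dz":0,"wx":0,"wy":0,"wz":0},{"dx":0,"dy":0,"dz":0,"wx":0,"wy":0,"wz":0},{"dx":0,"dy":0,"dz":0,"wx":0,"wy":0,"wz":0},{"dx":0,"dy":0,"dz":0,"wx":0,"wy":0,"wz":0}]' 0 30; python3 -c "
from h import *
goto(.4345,.0455,.2,-7.65)"
```

```text
t: 29.7
tcp_pos: [0.4332, 0.0385, 0.0767]
tool_rot: [0.639, 0.768, 0.028, -0.041]
force: [-0.4, 1.0, 0.2]
finger_gap: 0.599
gripper_force: 0.0
t: 30.7
tcp_pos: [0.4335, 0.0383, 0.0768]
tool_rot: [0.639, 0.768, 0.029, -0.041]
force: [-0.6, 3.5, 4.8]
finger_gap: 0.315
gripper_force: 30.4
t 30.7 tcp [0.4335 0.0383 0.0768] psi 10.48 down tilt [-0.0261  0.0971 -0.9949] shift cm [  1.9177   0.1327 -12.1863] wz 18.132522629124843 q [-0.2176  0.7439  2.0475  0.2276  0.4062 -0.6118]
```

```bash
python3 -m inch '[{"dx":0.15,"dy":0,"dz":-1.5,"wx":0,"wy":0,"wz":0},{"dx":0.3,"dy":0,"dz":-3,"wx":0,"wy":0,"wz":0},{"dx":0.4,"dy":0,"dz":-4,"wx":0,"wy":0,"wz":0},{"dx":0.35,"dy":0,"dz":-3.5,"wx":0,"wy":0,"wz":0},{"dx":0,"dy":0,"dz":0,"wx":-0.6,"wy":0,"wz":6},{"dx":0,"dy":0,"dz":0,"wx":-0.6,"wy":0,"wz":6},{"dx":0,"dy":0,"dz":0,"wx":-0.6,"wy":0,"wz":6},{"dx":0,"dy":0,"dz":0,"wx":0,"wy":0,"wz":0},{"dx":0,"dy":0,"dz":0,"wx":0,"wy":0,"wz":0}]'; python3 -c "
from h import *
goto(.6469,.024,.19,-7.65)"
```

```text
t: 31.82
tcp_pos: [0.4346, 0.0381, 0.1976]
tool_rot: [0.751, 0.658, 0.034, -0.035]
force: [-0.6, 0.6, 0.2]
finger_gap: 0.318
gripper_force: 29.8
t 31.8 tcp [0.4346 0.0381 0.1976] psi -7.51 down tilt [ 0.0058  0.0972 -0.9953] shift cm [ 1.3127 21.2395  0.7377] wz 0.13670446447163354 q [-0.2212  0.4691  2.0038  0.1515  0.6901 -0.2077]
```

```bash
python3 -m inch '[{"dx":0.26,"dy":4.25,"dz":0.15,"wx":0,"wy":0,"wz":0},{"dx":0.26,"dy":4.25,"dz":0.15,"wx":0,"wy":0,"wz":0},{"dx":0.26,"dy":4.25,"dz":0.15,"wx":0,"wy":0,"wz":0},{"dx":0.26,"dy":4.25,"dz":0.15,"wx":0,"wy":0,"wz":0},{"dx":0.26,"dy":4.25,"dz":0.15,"wx":0,"wy":0,"wz":0},{"dx":0,"dy":0,"dz":0,"wx":0,"wy":0,"wz":0},{"dx":0,"dy":0,"dz":0,"wx":0,"wy":0,"wz":0}]'; python3 -c "
from h import *
goto(.6469,.024,.094,-7.65)"
```

```text
t: 32.7
tcp_pos: [0.6457, 0.0239, 0.1888]
tool_rot: [0.751, 0.658, 0.033, -0.036]
force: [-0.8, -0.0, -0.9]
finger_gap: 0.322
gripper_force: 29.8
t 32.7 tcp [0.6457 0.0239 0.1888] psi -7.55 down tilt [ 0.0024  0.0979 -0.9952] shift cm [-0.8988  0.2212  9.4311] wz 0.10245205444912919 q [-0.1698  0.6934  1.4748  0.1161  0.9908 -0.1021]
```

```bash
python3 -m inch '[{"dx":-0.3,"dy":0.07,"dz":3.1,"wx":0,"wy":0,"wz":0},{"dx":-0.3,"dy":0.07,"dz":3.1,"wx":0,"wy":0,"wz":0},{"dx":-0.2,"dy":0.05,"dz":2,"wx":0,"wy":0,"wz":0},{"dx":-0.1,"dy":0.03,"dz":1.2,"wx":0,"wy":0,"wz":0},{"dx":0,"dy":0,"dz":0,"wx":0,"wy":0,"wz":0},{"dx":0,"dy":0,"dz":0,"wx":0,"wy":0,"wz":0}]'; python3 -c "
from h import *
goto(.6469,.024,.0895,-7.65)"
```

```text
t: 33.45
tcp_pos: [0.649, 0.0237, 0.096]
tool_rot: [0.752, 0.658, 0.035, -0.034]
force: [0.6, -0.7, -0.8]
finger_gap: 0.316
gripper_force: 29.9
t 33.5 tcp [0.649  0.0237 0.096 ] psi -7.59 down tilt [ 0.0072  0.0973 -0.9952] shift cm [-0.058  -0.2112  0.6459] wz 0.06001063703450882 q [-0.1694  0.828   1.5045  0.1328  0.8229 -0.1277]
```

```bash
python3 -m inch '[{"dx":-0.06,"dy":-0.2,"dz":0.4,"wx":0,"wy":0,"wz":0},{"dx":-0.03,"dy":0,"dz":0.25,"wx":0,"wy":0,"wz":0},{"dx":0,"dy":0,"dz":0,"wx":0,"wy":0,"wz":0},{"dx":0,"dy":0,"dz":0,"wx":0,"wy":0,"wz":0}]'
```

```text
t: 33.95
tcp_pos: [0.6464, 0.0237, 0.0889]
tool_rot: [0.752, 0.658, 0.034, -0.035]
force: [-1.8, -0.5, 4.0]
finger_gap: 0.316
gripper_force: 30.3
```

```bash
python3 -m inch '[{"dx":0,"dy":0,"dz":0.1,"wx":0,"wy":0,"wz":0},{"dx":0,"dy":0,"dz":0,"wx":0,"wy":0,"wz":0},{"dx":0,"dy":0,"dz":0,"wx":0,"wy":0,"wz":0}]'
```

```text
t: 34.33
tcp_pos: [0.6464, 0.0237, 0.0889]
tool_rot: [0.752, 0.658, 0.034, -0.035]
force: [-3.1, -0.1, 9.4]
finger_gap: 0.318
gripper_force: 31.0
```

Contact at the expected height. Releasing and backing off along the tool axis.

```bash
python3 -m inch '[{"dx":0,"dy":0,"dz":-0.05,"wx":0,"wy":0,"wz":0},{"dx":0,"dy":0,"dz":0,"wx":0,"wy":0,"wz":0},{"dx":0,"dy":0,"dz":0,"wx":0,"wy":0,"wz":0},{"dx":0,"dy":0,"dz":0,"wx":0,"wy":0,"wz":0},{"dx":0,"dy":0,"dz":0,"wx":0,"wy":0,"wz":0}]' 0.9 && python3 -m inch '[{"dx":0,"dy":0,"dz":-2,"wx":0,"wy":0,"wz":0},{"dx":0,"dy":0,"dz":-3,"wx":0,"wy":0,"wz":0},{"dx":0,"dy":0,"dz":-4,"wx":0,"wy":0,"wz":0},{"dx":0,"dy":0,"dz":-4,"wx":0,"wy":0,"wz":0},{"dx":0,"dy":0,"dz":-2,"wx":0,"wy":0,"wz":0},{"dx":0,"dy":-5,"dz":0,"wx":0,"wy":0,"wz":0},{"dx":0,"dy":-5,"dz":0,"wx":0,"wy":0,"wz":0},{"dx":0,"dy":-5,"dz":0,"wx":0,"wy":0,"wz":0},{"dx":-4,"dy":-2,"dz":0,"wx":0,"wy":0,"wz":0},{"dx":0,"dy":0,"dz":0,"wx":0,"wy":0,"wz":0}]'
python3 -m inch '[{"dx":-4.5,"dy":0,"dz":0,"wx":0,"wy":0,"wz":0},{"dx":-4.5,"dy":0,"dz":0,"wx":0,"wy":0,"wz":0},{"dx":-4.5,"dy":0,"dz":0,"wx":0,"wy":0,"wz":0},{"dx":0,"dy":0,"dz":0,"wx":0,"wy":0,"wz":0},{"dx":0,"dy":0,"dz":0,"wx":0,"wy":0,"wz":0}]'
python3 - <<'E'
from h import *
for n in ("top","scene","wrist"): p,im=snap(n,"end_"+n)
p=eyes.camera_params("top"); im=cv2.imread("pics/end_top.png").astype(int)
def blob(name,roi,cond,z):
    x0,y0,x1,y1=roi; mm=cond(im[y0:y1,x0:x1]).astype(np.uint8)
    n,l,s,c=cv2.connectedComponentsWithStats(mm)
    if n<2: print(name,"none"); return
    k=1+np.argmax(s[1:,4]); print(name,s[k],ray(p,c[k]+[x0,y0],z))
honey=proj(p,(.6632,.1432,.153)); print(honey)
u,v=honey.astype(int)
blob("honeylid",(u-14,v-14,u+14,v+14),lambda a:(a[...,2]>150)&(a[...,0]<120),.153)
u,v=proj(p,(.633,-.0745,.1)).astype(int); print("shaker at",u,v)
blob("cork",(298,150,334,184),lambda a:a[...,2]-a[...,0]>50,.017)
# card region, rectified crop in slab mm (z=.075)
S=im[145:200,235:330]; 
pts={k:proj(p,v) for k,v in dict(cardtopL=(.6482+.0113+.006,.0338+.0446-.0015,.075),cardtopR=(.6482+.0113-.006,.0338-.0446-.0015,.075)).items()}; print(pts)
goto(.5,-.2,.25,0)
E
```

```text
t: 34.95
tcp_pos: [0.6463, 0.0238, 0.0878]
tool_rot: [0.752, 0.658, 0.034, -0.035]
force: [0.6, -0.6, 0.5]
finger_gap: 0.904
gripper_force: 0.0
t: 36.2
tcp_pos: [0.4703, -0.0089, 0.2359]
tool_rot: [0.753, 0.657, 0.034, -0.035]
force: [1.5, 0.3, -0.2]
finger_gap: 0.901
gripper_force: 0.0
t: 36.83
tcp_pos: [0.4544, -0.1408, 0.222]
tool_rot: [0.752, 0.658, 0.035, -0.035]
force: [0.2, -0.0, -0.6]
finger_gap: 0.899
gripper_force: 0.0
[240.7463 145.4143]
honeylid [  0   0  28  28 433] [0.6739 0.1429 0.153 ]
shaker at 317 160
cork [  3   2  30  29 491] [ 0.6321 -0.0733  0.017 ]
{'cardtopL': array([265.8786, 151.3722]), 'cardtopR': array([295.8118, 155.5623])}
t 37.0 tcp [ 0.4541 -0.1398  0.2218] psi -7.49 down tilt [ 0.0055  0.0977 -0.9952] shift cm [-5.0681  5.315  -3.3662] wz -7.493585545692565 q [-0.5758  0.468   1.8704  0.1127  0.8551 -0.5209]
```

I have used all my picture views, so the last check is numeric, on the final top picture.

```bash
python3 - <<'E'
from h import *
p=eyes.camera_params("top"); im=cv2.imread("pics/end_top.png"); im0=cv2.imread("pics/top0.png")
c,s_=np.cos(-.1336),np.sin(-.1336); X=np.array([c,s_]); Y=np.array([-s_,c]); C=np.array([.6230,.0372])
def slabmask(z):
    q=[proj(p,[*(C+a*X+b*Y),z]) for a,b in((-.078,-.168),(-.078,.168),(.078,.168),(.078,-.168))]
    m=np.zeros(im.shape[:2],np.uint8); cv2.fillPoly(m,[np.int32(np.round(q))],1); return m
hsv=cv2.cvtColor(im,cv2.COLOR_BGR2HSV); M=slabmask(.012)
def rep(n,m,z,nmax=2):
    k,l,s,cc=cv2.connectedComponentsWithStats((m&M).astype(np.uint8))
    for j in sorted(range(1,k),key=lambda j:-s[j,4])[:nmax]:
        W=ray(p,cc[j],z)[:2]; d=W-C; a=cv2.minAreaRect(np.argwhere(l==j)[:,::-1].astype(np.float32))
        print(n,s[j],"world",W,"slab",1000*d@X,1000*d@Y,"rect",a)
left=np.zeros_like(M); left[:,:262]=1; mid=np.zeros_like(M); mid[:,262:300]=1; right=np.zeros_like(M); right[:,300:]=1
rep("honey lid",((hsv[...,1]>110)&(hsv[...,2]>110)*left.astype(bool)).astype(np.uint8),.153)
sat=(hsv[...,1]>35).astype(np.uint8)
rep("block",sat*mid,.025,3)
dark=(im.astype(int).min(2)<im0.astype(int).min(2)-25).astype(np.uint8)
rep("card change",dark*mid,.04,3)
rep("shaker non-cork",((hsv[...,1]<70)&(hsv[...,2]<215)).astype(np.uint8)*right,.06,2)
rep("bell0/swirl diffs",M*0,.0)
# bystanders: unchanged?
for n,(x0,y0,x1,y1) in dict(swirl=(208,218,240,250),bell=(330,216,360,246)).items(): print(n,np.abs(im[y0:y1,x0:x1].astype(int)-im0[y0:y1,x0:x1]).mean())
# expected pixels of the card's top edge and mats
for n,(a,b,z) in dict(cardL=(.036,.045,.075),cardR=(.036,-.045,.075),blockF=(.011,0,.03),jamfar=(.025,.11,.097),honeytop=(.025,.11,.153),shtop=(.025,-.11,.105)).items(): print(n,proj(p,[*(C+a*X+b*Y),z]))
E
```

```text
honey lid [235 139  16  18 227] world [0.6568 0.1383] slab 20.071233990393363 104.74969941473574 rect ((242.5, 147.5), (17.0, 15.0), 90.0)
block [268 154  32  15 328] world [0.649  0.0266] slab 27.173628831778643 -7.051910095933575 rect ((283.1200866699219, 161.34934997558594), (31.91753578186035, 12.423389434814453), 7.594643592834473)
block [262 147   5  12  40] world [0.6729 0.0872] slab 42.83301934276157 56.237937482303316 rect ((264.0, 152.5), (11.0, 4.0), 90.0)
block [269 194   5   1   5] world [0.5446 0.0621] slab -81.06585659639192 14.225185932364074 rect ((271.0, 194.0), (4.0, 0.0), 180.0)
card change [268 154  32  15 332] world [0.6454 0.0258] slab 23.753189834469406 -8.32250462788776 rect ((283.0899963378906, 161.37001037597656), (31.961227416992188, 12.303658485412598), 8.13010311126709)
card change [262 147   5  13  43] world [0.6683 0.0863] slab 38.39275504577266 54.73054963556533 rect ((264.0, 153.0), (12.0, 4.0), 90.0)
shaker non-cork [311 157  13  15 131] world [ 0.6298 -0.0758] slab 21.810770426990242 -111.08601184191188 rect ((316.7000427246094, 164.60000610351562), (10.733125686645508, 14.758047103881836), 26.56505012512207)
shaker non-cork [300 160   2   3   5] world [ 0.6411 -0.0265] slab 26.38964479677834 -60.69219871170655 rect ((300.5, 161.0), (2.0, 1.0), 90.0)
swirl 9.5732421875
bell 44.77777777777778
cardL [265.84  151.645]
cardR [295.7742 155.8319]
blockF [279.8629 165.0333]
jamfar [242.9509 150.4627]
honeytop [240.8521 145.6858]
shtop [317.6591 160.3021]
```

The final top picture checks out:
- **Card:** about 7 mm off in slab y, in line in x, and square to the slab.
- **Shaker:** within about 4 mm of the cork mat centre.
- **Honey and jam:** stacked where they were placed.
- **Bell and swirl:** the bell is hidden under the raised gripper, which never went near it, and the swirl patch of the image is nearly unchanged.

Handing in.

```bash
python3 -c "
from station import workorder
print(workorder.sign_off())"
```

```text
the job is handed in; nothing more can be done
None
```

The job is handed in after about 37 s of robot time. My final checks put the jam jar, honey jar, shaker and card upright and within tolerance, though the hand-in gave no verdict; the card is the furthest off, about 7 mm from its mark against 15 mm allowed.

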